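Hold a cased gold bar in the tester's slot

TASK

First turn the bar tester's knob clockwise until it clicks past its detent, which opens the shutter under the slot, and leave it there. Then take the taller of the two cased gold bars out of the wooden stand, pass it upright through the slot in the tester's top and finish while still holding it there, steady, with half of its height below the top plate: do not let go and do not lower it to the bottom. Leave the shorter cased bar, the calculator and the stamp where they are.

Things in the scene. Friction and masses are not known exactly. Their poses are not given: they have to be found in the camera images.
- tall_case_mid (a point): Centre of the taller cased bar, to be handled: rigid flat grey plastic case with a gold bar in its window, 54 mm wide (own x), 12 thick (own y), 90 high (own z, up); about 0.18 kg. Stands upright and loose in a slot of the stand, foot 10 mm above the desk. Grip it across the 12 mm, from above, by its top 30 mm: the rest must stay free to enter the tester.
- short_case_mid (a point): Centre of the shorter cased bar, alike but 60 mm high; it stands in the other slot of the stand, parallel to the tall one and 70 mm beside it (along the cases' thickness). Leave alone.
- stand: Fixed dark wooden block 90 x 135 x 35 mm (own x, y, z), origin at the centre of its underside; two slots in its top at own y = -35 and +35 mm, each 60 mm along x, 16 mm along y, 25 mm deep. Which slot holds the tall case varies.
- slot_mouth (a point): Centre of the slot in the tester's top, level with the plate's upper face (110 mm above the desk). Slot 56 mm along own x, 14 mm along own y: 2 mm more than the tall case each way; 3 mm bevel at the mouth. Plate 12 mm thick; hollow below, floor 80 mm below this point. A shutter under the plate blocks the slot until the knob is turned. At the end the tall case's centre should be at this point.
- knob_grip (a point): Point on the knob's vertical axis, 37 mm above the tester's top, where its black grip bar is pinched from above. Bar 42 mm long (own x, turns with the knob), 14 mm thick (own y), from 7 mm above this point to 23 mm below, where a disc of radius 22 mm begins; under that a base plate of radius 34 mm, 6 mm high.
- knob (a joint): Knob angle in rad, growing clockwise seen from above. Starts between 0 and 0.1, bar about along the tester's x. A sprung detent resists with up to about 0.2 N m from 0.1 to 0.5 (let go there, it springs back), then pushes the knob on to about 0.9; beyond that it turns freely to a stop at 1.2 and stays where it is left. The shutter is clear of the slot from 0.8 on.
- calculator: Black calculator 130 x 85 x 14 mm (own x, y, z), origin at the centre of its underside, lying on the far part of the desk. Leave alone.
- stamp: Hand stamp with a turned wooden grip, 45 x 30 x 63 mm, origin at the centre of its underside, on the near part of the desk. Leave alone.
- tester: Fixed grey and white box 180 x 240 x 110 mm (own x, y, z), origin at the centre of its underside. The slot is in its top at own y = -50 mm, the knob on its top at own y = +70 mm.
There are look-alikes about, which are no part of the job. What is shaped like the part that bears tall_case_mid but blue or turquoise is not meant. Several things look just like the stand: the one meant starts farthest to the robot's right.

How it is judged:
On the way, in this order (a step that is already met when the one before it is completed fails the run):
1. the knob has clicked past its detent (value of joint knob above 0.8 rad), for 0.2 s.
2. the tall case has been lifted clear of the stand (height (world z) of tall_case_mid above 0.09 m and contact force between tall_case and the fingers above 2 N and contact force between tall_case and stand below 0.1 N), for 0.2 s.
At the end, for the whole second after the job is handed in: Knob past its detent (over 0.8 rad); tall case held by the fingers (over 3 N) in the slot: upright within 0.12 rad, in line within 0.15 rad, centred within 6 mm, its centre within 12 mm of the level of the plate's upper face, at rest (under 20 mm/s) (value of joint knob above 0.8 rad and z of tall_case_mid in the frame of slot_mouth between -0.012 and 0.012 m and horizontal distance between tall_case_mid and slot_mouth below 0.006 m and angle between tall_case_mid's own z axis and vertical below 0.12 rad and angle between the x axis of tall_case_mid and the x axis of slot_mouth, either way round below 0.15 rad and contact force between tall_case and the fingers above 3 N and linear speed of tall_case below 0.02 m/s); the arm keeps its last pose, push and grip.
It fails at once if the short case is disturbed (over 15 mm) (distance of short_case_mid from where it was at the start of the episode above 0.015 m).
It fails at once if the calculator is moved (over 20 mm) (distance of calculator from where it was at the start of the episode above 0.02 m).
It fails at once if the stamp is moved (over 20 mm) (distance of stamp from where it was at the start of the episode above 0.02 m).
It also fails if it takes over 64 s, if anything falls off the work surface, if the arm or the gripper's body presses on something with over 40 N, if the wrist force passes 120 N, or if a joint passes its speed limit or range.

ROBOT

A 6-joint arm with a two-finger parallel gripper is mounted at the origin on the work surface. World frame = base frame: x ahead of the robot, y to its left, z up, the work surface at z = 0. Lengths are in m, angles in rad, forces in N, time in s.
With the tool pointing down it reaches from about 0.225 to 0.875 m from the base axis. Payload 3.4 kg.
Tool frame: the origin (TCP) lies at the very end of the fingers, on their centre line; the grasp point (between the pads) lies 19 mm behind it; x points along the fingers, y is the direction in which the jaws open and shut, and the axes are right-handed (so a half turn about x gives the same grasp; the last joint's range is limited). The gripper opens to 85 mm and grips with 20 to 120 N. Pads are 22 mm wide; open, the fingers measure 114 mm over their backs; the gripper's body (76 mm by 85 mm) begins 54 mm behind the grasp point. The pads swing forward as they close: fully open they stand 13 mm farther back than shut.
Start: joints at [-0.121, 0.276, 1.505, -0, 1.361, -0.121], TCP at [0.575, -0, 0.231] pointing down, gripper open.
Joint ranges: [-2.89, 2.89], [-0.75, 2.08], [0.22, 2.7], [-1.18, 4.32], [0.11, 2.71], [-2.7, 2.7]. Speed limits (rad/s): [2.57, 2.57, 3.14, 3.14, 3.14, 3.14].

INTERFACE

Orientations are given as a unit quaternion [x, y, z, w].
In Python, from station import arm gives the robot as it stands. The module is installed in compiled form; this text tells all that it offers.
- The arm moves only by the tool drive_tool, never from a script. Its argument "increments" is one flat list of numbers, 5 for each row, row after row: the finger opening in m, from 0 to 0.0854, then the shift along the tool's x, y, z in m, then the turn about the tool's x in rad. A call has 1 to 8 rows; each row shifts and turns the commanded pose from where the row before left it, along the tool's axes as they then stand; what a row does not reach is not made up. A row lasts 1/8 s, in which the tool goes at most 62.5 mm and 10.7 degrees, less where a joint would pass 70% of its speed; a pose out of reach is approached as far as the arm can. A call with a gripper value outside its range is refused whole. The fingers move at their own pace and stop on an object; the grip force is fixed at half the most. Time passes only in rows, so rows that do not move let the fingers close. It gives the time, the measured TCP pose, the force and the opening at its end, in the units of the state.
- arm.get_obs(): the state, without advancing time (a new reading comes with each control period).
- arm.camera(name): name is "scene" or "side" or "wrist"; returns a dict with "frame" (420x560x3 uint8, red, green, blue), "fx", "fy", "cx", "cy" (pixels), "R" (3x3) and "t" (3): a world point X has camera coordinates R X + t. Camera axes: x right, y down, z forward; pixel columns grow to the right and rows downward; lengths in m; the calibration is good to about 2 mm. A picture is of the moment at which its call begins. There is no depth.
- arm.job_done(): hands the job in, once; it reports no verdict.
The state is a dict: "time": time; "qpos": joint angles; "qvel": joint speeds; "joint_torque": joint torques, N m; "ee_pos": TCP position; "tcp_rot": TCP orientation; "force": force on the tool from outside, world axes, zero at the start; "moment": the same for the moment, N m; "opening": opening from 0.0 (shut) to 1.0 (fully open).
Only numpy, scipy, OpenCV 4.12 (cv2) and the standard library are available. Lean on these libraries where they do the work, as an engineer would, in place of code of your own. Each camera call takes 0.05 s, during which the arm holds its last target.

## Working session

There is one attempt and no reset: what is moved stays moved. The work goes in short steps, Python scripts to look and compute and a tool call to move; the robot and the scene stay as the last step left them, time stands still between calls to the robot, and variables do not carry over. Pictures are saved under pics/ and viewed, and the job is handed in when it is done.

Besides the shell and the picture viewer there is one more tool, called after "Call:" in YAML: its name, and indented under it one key for each argument. drive_tool: Moves the arm, as the interface text tells. Its arguments: {"type":"object","properties":{"increments":{"type":"array","items":{"type":"number"}}},"required":["increments"]}

```bash
mkdir -p pics; cat > h.py <<'E'
import numpy as np, cv2, json
from station import arm
def snap(name,fn):
    c=arm.camera(name); cv2.imwrite('pics/'+fn+'.png',c['frame'][:,:,::-1]); 
    np.savez('pics/'+fn+'.npz',**{k:np.array(v) for k,v in c.items()}); return c
def load(fn): return dict(np.load('pics/'+fn+'.npz'))
def ray(c,u,v):
    R=np.array(c['R']);t=np.array(c['t'])
    d=R.T@np.array([(u-c['cx'])/c['fx'],(v-c['cy'])/c['fy'],1.]); return -R.T@t,d
def onz(c,u,v,z):
    o,d=ray(c,u,v); return o+d*(z-o[2])/d[2]
def tri(*obs):
    A=np.zeros((3,3));b=np.zeros(3);L=[]
    for c,u,v in obs:
        o,d=ray(c,u,v);d=d/np.linalg.norm(d);P=np.eye(3)-np.outer(d,d);A+=P;b+=P@o;L.append((o,P))
    X=np.linalg.solve(A,b); return X,[np.linalg.norm(P@(X-o)) for o,P in L]
def proj(c,X):
    p=np.array(c['R'])@X+np.array(c['t']); return c['fx']*p[0]/p[2]+c['cx'],c['fy']*p[1]/p[2]+c['cy']
E
python3 - <<'E'
from h import *
for n in ['scene','side','wrist']:
    c=snap(n,n+'0'); print(n,-np.array(c['R']).T@c['t'],c['fx'],np.array(c['R'])[2])
print(arm.get_obs())
E
```

```text
scene [ 0.99335935 -0.47572774  1.01764635] 481.3970269256266 [-0.40402748  0.40792402 -0.81875502]
side [-0.04177367 -0.59171552  0.55165277] 434.2476465151005 [ 0.62117723  0.62797636 -0.46881184]
wrist [0.5747904  0.07283884 0.37248647] 316.4739143619139 [-0.00185592 -0.28940676 -0.95720441]
{'time': 0.15, 'qpos': array([-1.20987187e-01,  2.76487613e-01,  1.50584859e+00,  1.24216738e-05,
        1.36069106e+00, -1.21000271e-01]), 'qvel': array([ 0.00021608, -0.00215999, -0.00190933,  0.00075924,  0.0001798 ,
        0.00192903]), 'joint_torque': array([ 9.65923646e-04, -4.17143512e+01, -2.46032345e+01, -1.26433165e-04,
        7.58384820e-03, -3.43765259e-05]), 'ee_pos': array([5.74609697e-01, 5.38925135e-05, 2.30614314e-01]), 'tcp_rot': array([ 0.49968789,  0.50040446, -0.50030661,  0.49960052]), 'force': array([-0.80723889, -0.3552649 ,  0.53570561]), 'moment': array([ 0.05651529,  0.00187922, -0.06160902]), 'opening': 1.0000662409495549}
```

View pics/scene0.png

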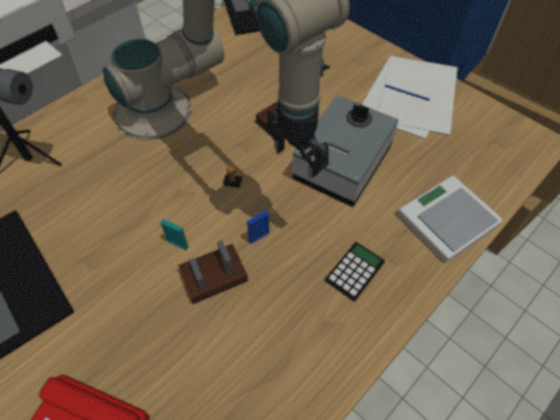

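View pics/side0.png

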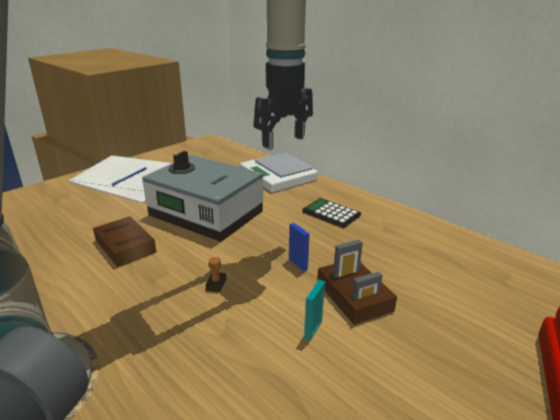

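View pics/wrist0.png

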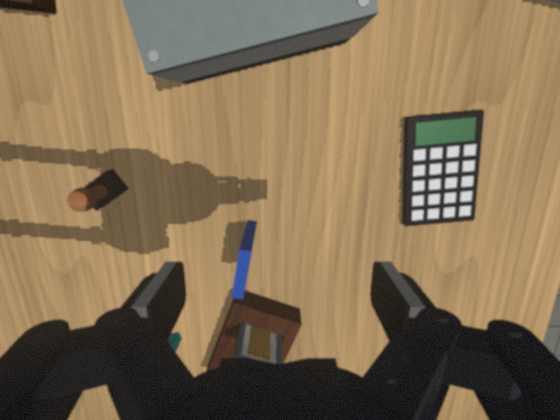

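The scene view shows the tester (top around 345,140, knob 359,110) and the right-hand stand at (213,272) with the tall case at (226,258) and the short one at (196,270). The side view agrees: knob (181,160), tall case (347,258), short case (367,287). The empty stand on the left and the blue and turquoise plates are look-alikes.

```bash
python3 - <<'E'
from h import *
s=load('scene0');d=load('side0');w=load('wrist0')
print('knob',tri((s,360,107),(d,181,155)))
print('tall top',tri((s,225,246),(d,348,243)))
print('short top',tri((s,195,262),(d,368,277)))
for n,p in dict(calc=(443,168)).items(): print(n,onz(w,*p,0.014))
print('slot',tri((s,340,148),(d,219,180)))
print('stamp',onz(w,112,190,0),onz(w,75,200,.063))
print('w tl corner', onz(w,150,72,.11), onz(w,375,13,.11))
def crop(fn,x,y,w_,h_,k):
    im=cv2.imread(f'pics/{fn}.png')[y:y+h_,x:x+w_]; return cv2.resize(im,None,fx=k,fy=k,interpolation=cv2.INTER_CUBIC)
cv2.imwrite('pics/z1.png',crop('scene0',270,80,140,130,5)[:600])
cv2.imwrite('pics/z2.png',crop('side0',270,210,140,110,5))
E
```

```text
knob (array([0.51618885, 0.30577239, 0.14926938]), [np.float64(0.00022134542176193456), np.float64(0.00022134542176189813)])
tall top (array([ 0.54901894, -0.19276743,  0.10260637]), [np.float64(0.0030865433969495385), np.float64(0.003086543396949464)])
short top (array([ 0.51938757, -0.25936953,  0.07580453]), [np.float64(0.005451668336541196), np.float64(0.005451668336541203)])
calc [0.76255816 0.01039618 0.014     ]
slot (array([0.54772338, 0.19622829, 0.10610654]), [np.float64(0.00047056163753559114), np.float64(0.0004705616375356648)])
stamp [ 0.37330372 -0.01833786  0.        ] [ 0.36815587 -0.01331439  0.063     ]
w tl corner [0.47630706 0.10172533 0.11      ] [0.6455717  0.14133297 0.11      ]
```

View pics/z1.png

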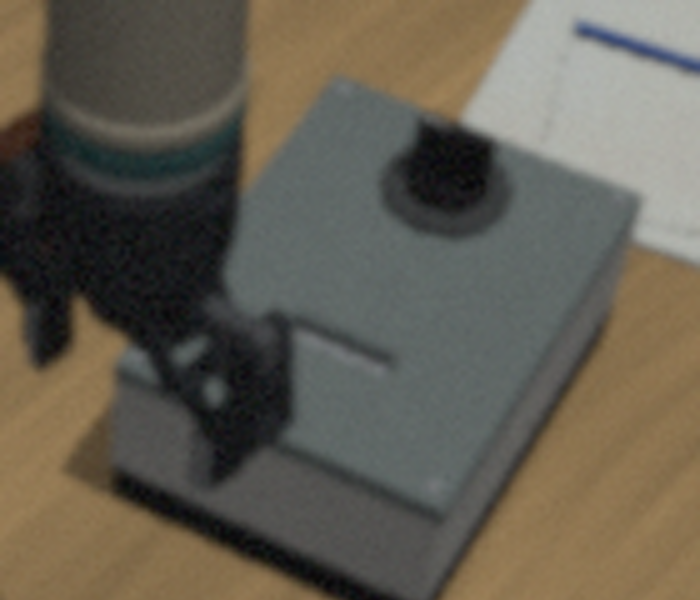

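View pics/z2.png

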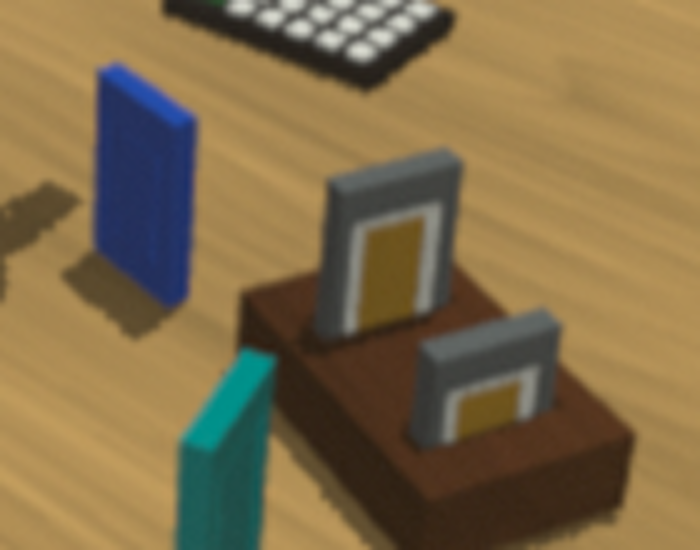

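Call:
drive_tool:
  increments: [0.085,-0.02,-0.005,-0.03,0,0.085,-0.02,-0.005,-0.04,0,0.085,-0.02,-0.005,-0.04,0,0.085,-0.02,-0.005,-0.04,0,0.085,-0.02,-0.005,-0.03,0,0.085,0,0,0,0,0.085,0,0,0,0]

```text
time: 1.02
ee_pos: [0.5497, 0.1794, 0.3305]
tcp_rot: [-0.499, -0.5, 0.501, -0.5]
force: [-1.0, -0.1, 0.6]
opening: 0.995
```

```bash
python3 - <<'E'
from h import *
snap('wrist','w1');snap('scene','s1');snap('side','d1');print(arm.get_obs())
im=cv2.imread('pics/s1.png')[80:210,270:410]; cv2.imwrite('pics/z3.png',cv2.resize(im,None,fx=4,fy=4,interpolation=2))
E
```

```text
{'time': 1.175, 'qpos': array([ 1.94512942e-01,  2.44823507e-01,  1.30824451e+00, -4.22762138e-04,
        1.59043517e+00,  1.95853415e-01]), 'qvel': array([ 0.00041058, -0.0005703 , -0.00508103,  0.00189227, -0.0004433 ,
        0.00104273]), 'joint_torque': array([ 2.69162133e-01, -4.13742542e+01, -2.60878783e+01,  1.33651690e-02,
        1.10105413e-02, -1.85481673e-03]), 'ee_pos': array([0.54982836, 0.17889515, 0.33029761]), 'tcp_rot': array([-0.49969237, -0.49991432,  0.50098111, -0.49941079]), 'force': array([ 0.03780516, -0.26053156, -0.40616397]), 'moment': array([-0.04333668, -0.03101066,  0.01561148]), 'opening': 0.9949887216100163}
```

View pics/w1.png

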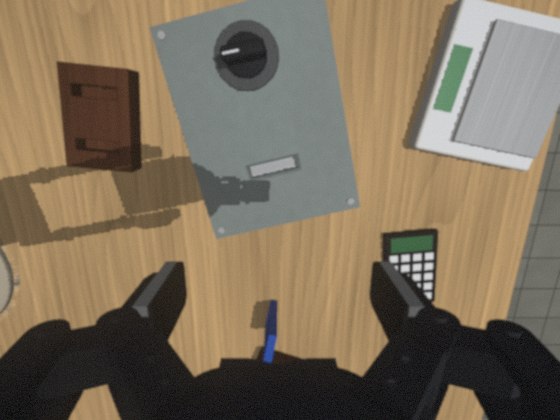

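View pics/z3.png

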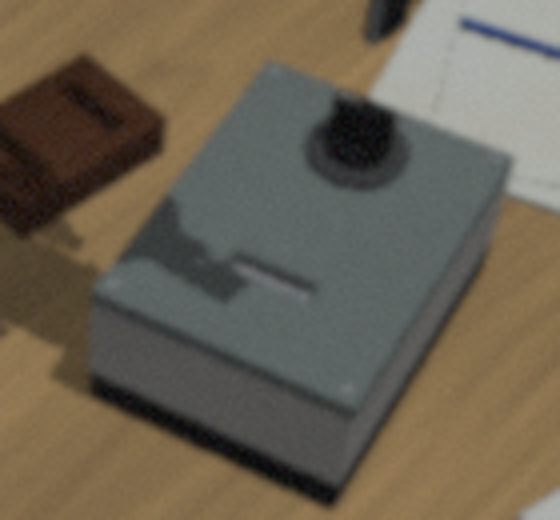

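The wrist view shows the slot at about (273,167), the knob disc at (246,55) and the tester corners at (217,237), (358,208) and (152,26).

```bash
python3 - <<'E'
from h import *
w=load('w1');s=load('s1')
print('slot tri',tri((w,273,167),(s,338.3,149.5)), onz(w,273,167,.11))
C=[onz(w,*p,.11) for p in [(217,237),(358,208),(152,26)]]; print(C)
a=C[1]-C[0];b=C[2]-C[0];print(np.linalg.norm(a),np.degrees(np.arctan2(a[1],a[0])),np.linalg.norm(b),np.degrees(np.arctan2(b[1],b[0]))-90)
S=[onz(w,*p,.11) for p in [(247,164),(296,154),(299,170),(250,180)]];d=S[1]-S[0];print(np.degrees(np.arctan2(d[1],d[0])),np.linalg.norm(d))
th=np.arctan2(a[1],a[0]); 
e=np.array([np.cos(th),np.sin(th)]);f=np.array([-e[1],e[0]])
print('slot from corner',C[0][:2]+90*e/1e3+70*f/1e3,'knob',C[0][:2]+90*e/1e3+190*f/1e3)
print('base disc', onz(w,246,56,.114), 'bar top',onz(w,244,51,.154), tri((w,244,51),(s,270+358/4,80+105/4)))
def crop(fn,x,y,w_,h_,k): return cv2.resize(cv2.imread(f'pics/{fn}.png')[y:y+h_,x:x+w_],None,fx=k,fy=k,interpolation=2)
cv2.imwrite('pics/z4.png',np.hstack([crop('w1',200,10,90,90,4),crop('w1',230,130,90,90,4)]))
E
```

```text
slot tri (array([0.5454071 , 0.19017266, 0.10501094]), [np.float64(0.0017184943813195683), np.float64(0.0017184943813196467)]) [0.54397101 0.19020707 0.11      ]
[array([0.47441818, 0.10343422, 0.11      ]), array([0.64549435, 0.14062278, 0.11      ]), array([0.42140088, 0.33517962, 0.11      ])]
0.17507153575519296 12.264163736926644 0.23773255229212395 12.88602716450994
11.431147409159323 0.05729237304313721
slot from corner [0.54749491 0.19095445] knob [0.5220046  0.30821589]
base disc [0.51680879 0.30647263 0.114     ] bar top [0.51880441 0.30461535 0.154     ] (array([0.51738165, 0.30387969, 0.1533634 ]), [np.float64(0.001598977730585408), np.float64(0.0015989777305854738)])
```

View pics/z4.png

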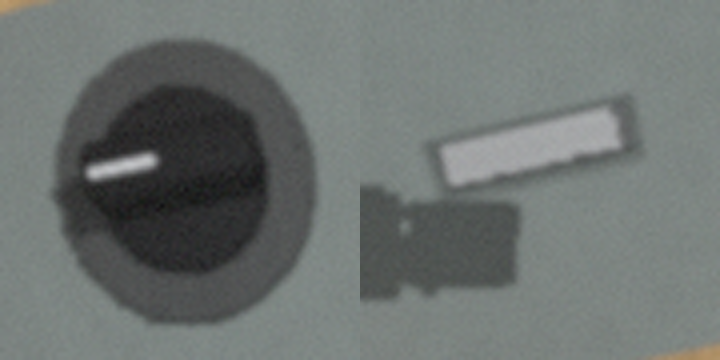

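Call:
drive_tool:
  increments: [0.085,0.01,-0.011,-0.042,-0.1,0.085,0.01,-0.006,-0.042,-0.18,0.085,0,0,-0.02,-0.18,0.085,0,0,0,-0.18,0.085,0,0,0,-0.18,0.085,0,0,0,-0.18,0.085,0,0,0,-0.18,0.085,0,0,0,-0.18]

```text
time: 2.17
ee_pos: [0.5235, 0.2813, 0.3106]
tcp_rot: [0.073, 0.704, -0.073, 0.703]
force: [-0.4, -0.1, 0.5]
opening: 0.992
```

Call:
drive_tool:
  increments: [0.085,0,0,0,-0.18,0.085,0,0,0,-0.18,0.085,0,0,0,-0.16,0.085,0,0,0,0,0.085,0,0,0,0]

```text
time: 2.8
ee_pos: [0.5235, 0.2819, 0.311]
tcp_rot: [-0.108, 0.699, 0.108, 0.699]
force: [0.3, 0.4, 0.4]
opening: 0.996
```

```bash
cat >> h.py <<'E'
from scipy.spatial.transform import Rotation as Ro
def st(goal=None,yaw=None):
    o=arm.get_obs();R=Ro.from_quat(o['tcp_rot']).as_matrix()
    y=np.degrees(np.arctan2(R[1,1],R[0,1]))
    print('t',o['time'],'p',o['ee_pos'].round(4),'yaw',y.round(2),'tilt',np.degrees(np.arccos(-R[2,0])).round(2),'q',o['qpos'].round(3),'F',o['force'].round(2),'M',o['moment'].round(2),'op',round(o['opening'],3))
    if goal is not None: print('tool delta',(R.T@(np.array(goal)-o['ee_pos'])).round(4))
    if yaw is not None: print('turn',np.radians(y-yaw))
    return o,R
E
python3 - <<'E'
from h import *
snap('wrist','w2');st([.5185,.3065,.13],102.5)
E
```

```text
t 2.85 p [0.5234 0.282  0.3111] yaw 107.58 tilt 0.02 q [ 0.377  0.274  1.313 -0.     1.555 -1.5  ] F [-0.24 -0.28 -0.47] M [0.03 0.02 0.04] op 0.995
tool delta [0.1811 0.0249 0.0027]
turn 0.08861983900151255
```

View pics/w2.png

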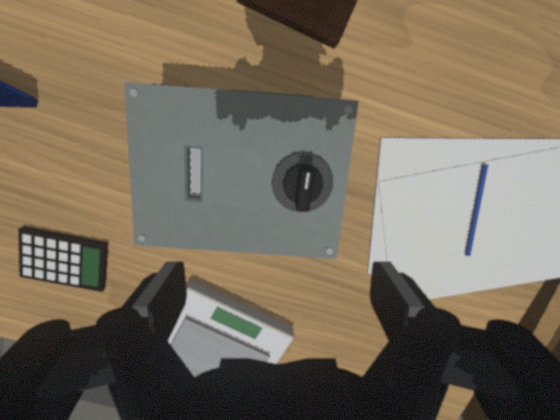

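Here the slot centre is near (195,172), the knob bar at (305,184), and the plate corners at (126,84), (357,101), (338,257) and (134,245).

```bash
python3 - <<'E'
from h import *
w=load('w2');w1=load('w1')
C=np.array([onz(w,*p,.11) for p in [(126,84),(357,101),(338,257),(134,245)]]); print(C)
for i in range(4):
    a=C[(i+1)%4]-C[i];print(np.linalg.norm(a),np.degrees(np.arctan2(a[1],a[0])))
print('center',C.mean(0), 'slot',onz(w,195,172,.11),tri((w,195,172),(w1,273.7,166.2)))
print('bar top',onz(w,305,184,.154),'disc',onz(w,303,182,.114))
def crop(fn,x,y,w_,h_,k): return cv2.resize(cv2.imread(f'pics/{fn}.png')[y:y+h_,x:x+w_],None,fx=k,fy=k,interpolation=2)
cv2.imwrite('pics/z5.png',np.hstack([crop('w2',260,140,80,80,4.5),crop('w2',155,135,80,80,4.5)]))
E
```

```text
[[0.47419816 0.1039011  0.11      ]
 [0.41925147 0.33327693 0.11      ]
 [0.59007036 0.37662103 0.11      ]
 [0.64749608 0.14253207 0.11      ]]
0.2358652396915405 103.47128417595317
0.17623224281512662 14.237908638390167
0.24102977723931343 -76.2166295236821
0.177551461696831 -167.43328790383822
center [0.53275402 0.23908278 0.11      ] slot [0.54129362 0.19117042 0.11      ] (array([0.54458458, 0.18881053, 0.09721246]), [np.float64(0.00015989297426821864), np.float64(0.00015989297426826296)])
bar top [0.50957918 0.30386977 0.154     ] disc [0.51565185 0.30709066 0.114     ]
```

View pics/z5.png

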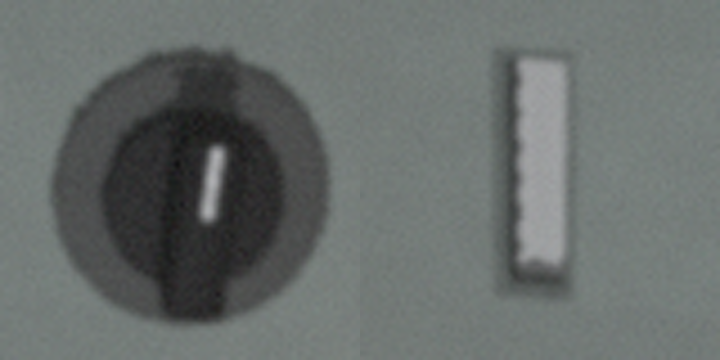

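Call:
drive_tool:
  increments: [0.085,0,0,0,0.115,0.085,0.03,0.026,-0.002,0,0.085,0.03,0,0,0,0.085,0,0,0,0,0.085,0,0,0,0]

```text
time: 3.48
ee_pos: [0.517, 0.3076, 0.2524]
tcp_rot: [-0.068, 0.703, 0.068, 0.704]
force: [0.4, 0.8, 0.5]
opening: 0.996
```

```bash
python3 - <<'E'
from h import *
snap('wrist','w3');st([.5165,.307,.13],101)
E
```

```text
t 3.525 p [0.5173 0.3077 0.2529] yaw 101.08 tilt 0.16 q [ 0.421  0.304  1.41  -0.     1.424 -1.343] F [-0.07  0.19  0.96] M [ 0.01 -0.04 -0.01] op 0.997
tool delta [ 0.1229 -0.0006 -0.0013]
turn 0.001420025127001347
```

View pics/w3.png

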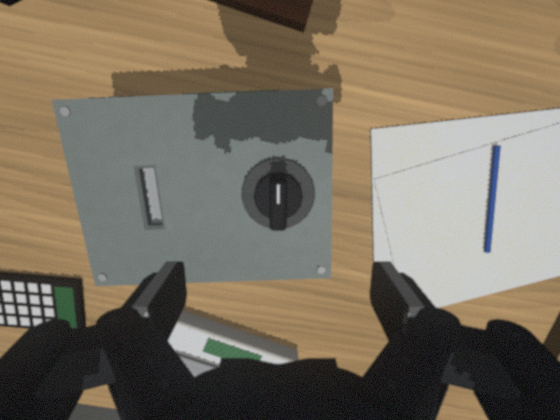

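The bar lies straight between the jaws at column 278, so I go down and close.

Call:
drive_tool:
  increments: [0.085,0.04,0,-0.001,0,0.085,0.04,0,0,0,0.085,0.03,0,0,0,0.085,0.01,0,0,0,0.085,0,0,0,0]

```text
time: 4.15
ee_pos: [0.5161, 0.3075, 0.1321]
tcp_rot: [-0.068, 0.703, 0.069, 0.704]
force: [0.2, -0.0, -0.1]
opening: 0.996
```

Call:
drive_tool:
  increments: [0.01,0,0,0,0,0.01,0,0,0,0,0.01,0,0,0,0,0.01,0,0,0,0,0.01,0,0,0,0,0.01,0,0,0,0]

```text
time: 4.9
ee_pos: [0.5155, 0.3073, 0.1319]
tcp_rot: [-0.069, 0.704, 0.069, 0.704]
force: [-1.1, -0.6, 4.8]
opening: 0.15
```

```bash
python3 - <<'E'
from h import *
snap('wrist','w4');st()
E
```

```text
t 4.95 p [0.5155 0.3073 0.1319] yaw 101.13 tilt 0.04 q [ 0.422  0.382  1.603 -0.     1.156 -1.343] F [-0.14 -0.69  5.82] M [-0.14  0.15  0.06] op 0.148
```

View pics/w4.png

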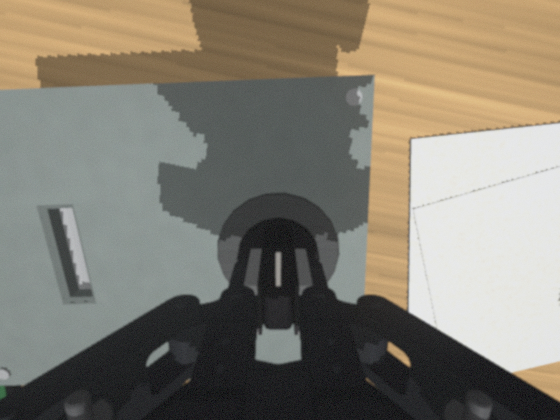

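The bar is gripped at about 13 mm opening. Now I turn it clockwise.

Call:
drive_tool:
  increments: [0.01,0,0,0,0.12,0.01,0,0,0,0.12,0.01,0,0,0,0.12,0.01,0,0,0,0.12,0.01,0,0,0,0.12,0.01,0,0,0,0.12,0.01,0,0,0,0.12,0.01,0,0,0,0.12]

```text
time: 5.95
ee_pos: [0.5158, 0.3082, 0.1319]
tcp_rot: [0.266, 0.655, -0.265, 0.656]
force: [-0.3, 2.0, 4.3]
opening: 0.148
```

Call:
drive_tool:
  increments: [0.01,0,0,0,0.06,0.01,0,0,0,0,0.01,0,0,0,0]

```text
time: 6.32
ee_pos: [0.5158, 0.3082, 0.1318]
tcp_rot: [0.284, 0.648, -0.283, 0.648]
force: [-0.2, 1.8, 4.9]
opening: 0.15
```

```bash
python3 - <<'E'
from h import *
snap('wrist','w5');st()
E
```

```text
t 6.375 p [0.5159 0.3083 0.1319] yaw 42.73 tilt 0.14 q [ 4.220e-01  3.820e-01  1.603e+00  1.000e-03  1.155e+00 -3.240e-01] F [1.52 2.93 4.75] M [0.36 0.03 0.  ] op 0.152
```

View pics/w5.png

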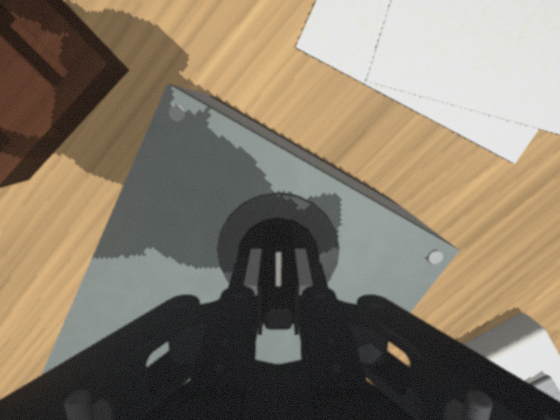

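Call:
drive_tool:
  increments: [0.05,0,0,0,0,0.05,0,0,0,0,0.05,0,0,0,0,0.05,-0.02,0,0,0,0.05,-0.05,0,0,0,0.05,-0.06,0,0,0,0.05,-0.06,0,0,0,0.05,0,0,0,0]

```text
time: 7.38
ee_pos: [0.5176, 0.3082, 0.3272]
tcp_rot: [0.287, 0.645, -0.281, 0.651]
force: [0.3, -1.3, 0.2]
opening: 0.588
```

```bash
python3 - <<'E'
from h import *
snap('wrist','w6');st([.545,-.16,.30],66)
E
```

```text
t 7.425 p [0.5163 0.3076 0.3239] yaw 42.68 tilt 0.31 q [ 0.422  0.278  1.277 -0.     1.581 -0.323] F [ 0.04 -0.47  0.57] M [-0.03 -0.03  0.02] op 0.586
tool delta [ 0.0231 -0.296   0.3631]
turn -0.40693222991530154
```

View pics/w6.png

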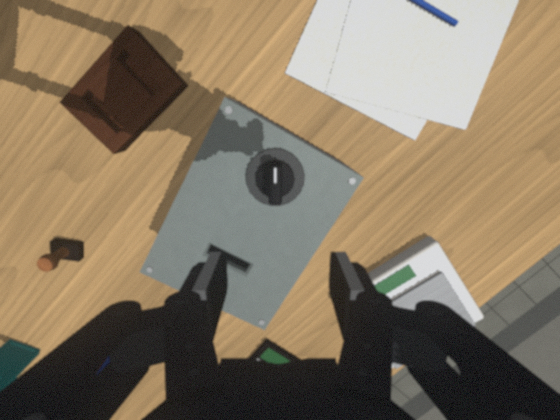

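The slot at (228,258) is now dark, so the shutter is open, and the knob has stayed put. On to the stand.

Call:
drive_tool:
  increments: [0.05,0.003,-0.037,0.045,0,0.05,0.003,-0.037,0.045,0,0.05,0.003,-0.037,0.045,0,0.05,0.003,-0.037,0.045,0,0.05,0.003,-0.037,0.045,0,0.05,0.003,-0.037,0.045,0,0.05,0.003,-0.037,0.045,0,0.05,0.003,-0.037,0.045,0]

```text
time: 8.43
ee_pos: [0.5407, -0.1596, 0.2951]
tcp_rot: [0.284, 0.649, -0.284, 0.646]
force: [2.0, 0.3, 0.3]
opening: 0.586
```

Call:
drive_tool:
  increments: [0.05,0,0,0,-0.15,0.05,0,0,0,-0.15,0.05,0,0,0,-0.11,0.05,0,0,0,0,0.05,0,0,0,0]

```text
time: 9.05
ee_pos: [0.5414, -0.1578, 0.2962]
tcp_rot: [0.147, 0.692, -0.146, 0.691]
force: [0.1, -0.1, 0.1]
opening: 0.582
```

```bash
python3 - <<'E'
from h import *
snap('wrist','w7');st()
E
```

```text
t 9.1 p [ 0.5415 -0.1578  0.2965] yaw 66.11 tilt 0.08 q [-0.407  0.231  1.407 -0.     1.505 -1.561] F [ 0.39 -0.56  0.52] M [-0.01 -0.06  0.  ] op 0.583
```

View pics/w7.png

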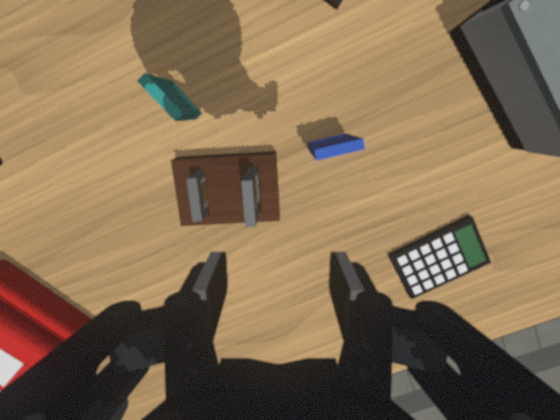

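```bash
python3 - <<'E'
from h import *
def crop(fn,x,y,w_,h_,k): return cv2.resize(cv2.imread(f'pics/{fn}.png')[y:y+h_,x:x+w_],None,fx=k,fy=k,interpolation=2)
snap('scene','s7')
cv2.imwrite('pics/z7.png',np.hstack([crop('w7',165,140,125,100,5)]))
cv2.imwrite('pics/z8.png',np.hstack([crop('s7',170,220,90,90,6)]))
E
```

```text
(no output)
```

View pics/z7.png

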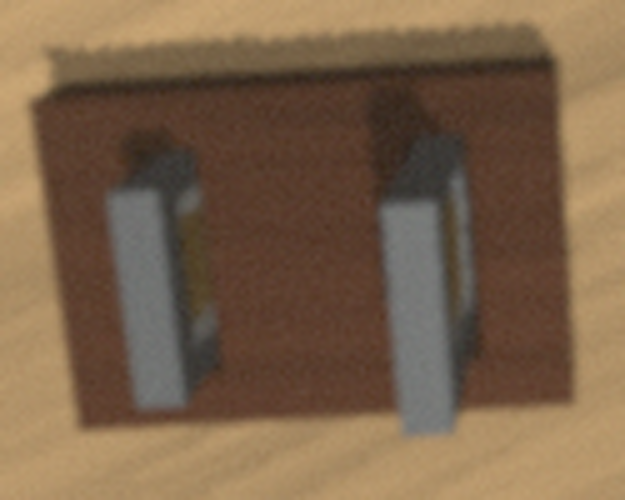

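View pics/z8.png

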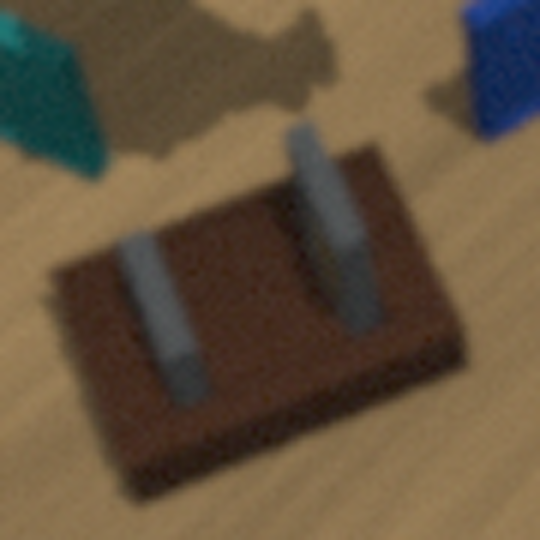

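```bash
python3 - <<'E'
from h import *
w=load('w7');s=load('s7')
f=lambda p:(165+p[0]/5,140+p[1]/5)
for nm,c4,z,sp in [('tall',[(380,202),(438,198),(455,433),(403,435)],.1,(224.2,250.8)),('short',[(107,190),(158,187),(188,407),(136,410)],.07,(170+157/6,220+298/6))]:
    P=np.array([onz(w,*f(p),z) for p in c4]);m=P.mean(0)
    d=(P[3]+P[2]-P[0]-P[1])[:2]/2; mid=np.mean(c4,0)
    print(nm,m,'len',np.linalg.norm(d),'ang',np.degrees(np.arctan2(d[1],d[0])),'tri',tri((w,*f(mid)),(s,*sp)))
P=np.array([onz(w,*f(p),.035) for p in [(35,103),(553,72),(573,402),(80,427)]]);print(P, P.mean(0),[np.degrees(np.arctan2(*(P[b]-P[a])[1::-1])) for a,b in [(0,1),(1,2),(3,2),(0,3)]],[np.linalg.norm(P[b]-P[a]) for a,b in [(0,1),(1,2),(3,2),(0,3)]])
E
```

```text
tall [ 0.55096895 -0.19842531  0.1       ] len 0.05430871957149907 ang -20.807373286185708 tri (array([ 0.55173326, -0.19796765,  0.09687458]), [np.float64(0.0010794810445602485), np.float64(0.0010794810445602307)])
short [ 0.52680986 -0.26250141  0.07      ] len 0.05519331667814382 ang -20.936164869094302 tri (array([ 0.52759132, -0.26282469,  0.06602713]), [np.float64(0.0011634321722664748), np.float64(0.00116343217226639)])
[[ 0.47393296 -0.27651365  0.035     ]
 [ 0.5204767  -0.15263556  0.035     ]
 [ 0.60344857 -0.18386866  0.035     ]
 [ 0.55568    -0.30880663  0.035     ]] [ 0.53838456 -0.23045612  0.035     ] [np.float64(69.40768826844126), np.float64(-20.62784028645947), np.float64(69.07623094374655), np.float64(-21.555778607395535)] [np.float64(0.13233329540172145), np.float64(0.08865572588621248), np.float64(0.13375849161838488), np.float64(0.0878943438936682)]
```

Call:
drive_tool:
  increments: [0.05,0,0,0,-0.052,0.05,0.02,-0.034,0.023,0,0.05,0.05,0,0,0,0.05,0.03,0,0,0,0.05,0,0,0,0,0.05,0,0,0,0]

```text
time: 9.9
ee_pos: [0.5522, -0.1982, 0.1987]
tcp_rot: [0.128, 0.695, -0.128, 0.696]
force: [-0.9, 0.4, -0.8]
opening: 0.585
```

```bash
python3 - <<'E'
from h import *
snap('wrist','w8');st([.551,-.198,.077],69.1)
E
```

```text
t 9.95 p [ 0.5524 -0.1984  0.1992] yaw 69.16 tilt 0.21 q [-0.463  0.311  1.535 -0.     1.292 -1.67 ] F [ 0.13 -1.58  0.67] M [-0.01  0.01 -0.04] op 0.586
tool delta [ 1.222e-01 -1.000e-04 -1.900e-03]
turn 0.0010333961121079286
```

View pics/w8.png

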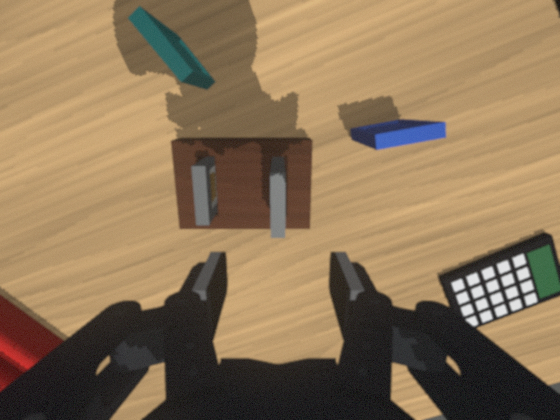

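The tall case (278,197) is centred between the jaws, so I descend and grip.

Call:
drive_tool:
  increments: [0.05,0.04,0,-0.001,0,0.05,0.04,0,-0.001,0,0.05,0.03,0,0,0,0.05,0.012,0,0,0,0.05,0,0,0,0]

```text
time: 10.58
ee_pos: [0.55, -0.1974, 0.076]
tcp_rot: [0.128, 0.695, -0.128, 0.696]
force: [1.0, -0.6, 0.8]
opening: 0.584
```

Call:
drive_tool:
  increments: [0.005,0,0,0,0,0.005,0,0,0,0,0.005,0,0,0,0,0.005,0,0,0,0,0.005,0,0,0,0,0.005,0,0,0,0]

```text
time: 11.32
ee_pos: [0.5504, -0.1978, 0.0769]
tcp_rot: [0.128, 0.694, -0.128, 0.697]
force: [-0.0, -0.1, 5.6]
opening: 0.126
```

```bash
python3 - <<'E'
from h import *
snap('wrist','w9');st()
E
```

```text
t 11.375 p [ 0.5505 -0.1978  0.0769] yaw 69.16 tilt 0.19 q [-0.464  0.413  1.71  -0.     1.016 -1.671] F [0.76 0.42 5.87] M [-0.01  0.03  0.03] op 0.127
```

View pics/w9.png

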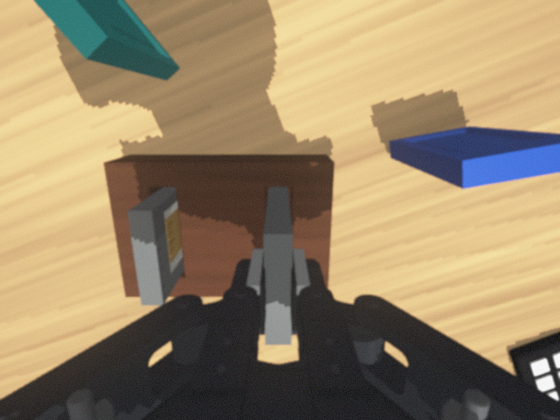

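Call:
drive_tool:
  increments: [0.005,-0.01,0,0,0,0.005,-0.02,0,0,0,0.005,-0.03,0,0,0,0.005,-0.04,0,0,0,0.005,-0.05,0,0,0,0.005,-0.05,0,0,0,0.005,0,0,0,0,0.005,0,0,0,0]

```text
time: 12.38
ee_pos: [0.5485, -0.1968, 0.2744]
tcp_rot: [0.128, 0.696, -0.128, 0.695]
force: [-0.5, 0.3, -2.6]
opening: 0.127
```

```bash
python3 - <<'E'
from h import *
snap('wrist','w10');snap('side','d10');st([.5442,.1904,.27],103.3)
E
```

```text
t 12.475 p [ 0.5482 -0.1966  0.2731] yaw 69.16 tilt 0.26 q [-0.464  0.27   1.41   0.     1.466 -1.671] F [-0.3   0.2  -1.95] M [ 0.01 -0.04 -0.02] op 0.124
tool delta [ 0.0039  0.3603 -0.1414]
turn -0.5959097415429004
```

View pics/w10.png

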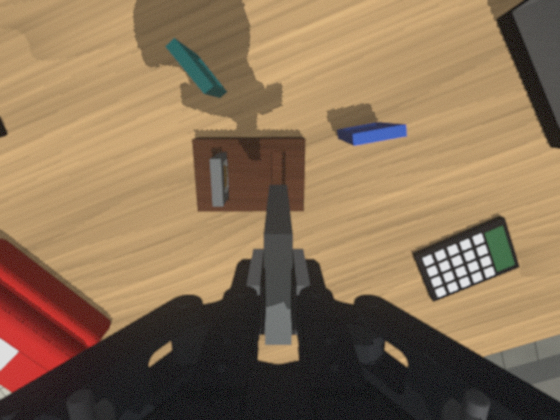

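View pics/d10.png

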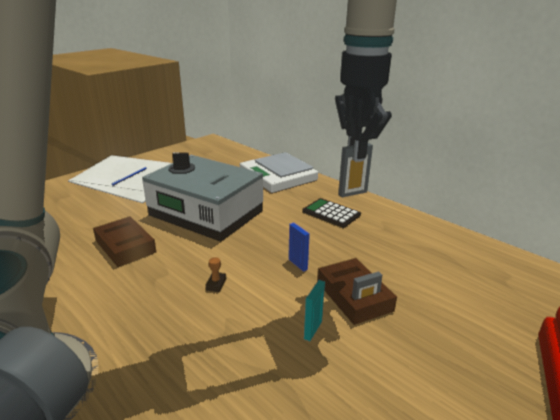

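The tall case is lifted clear. The wrist view shows its top running from about row 234 to 343 at column 278. I'll check its offset in the tool frame.

```bash
python3 - <<'E'
from h import *
w=load('w10');o,R=st()
for dz in (.023,.020):
  for p in [(279,234),(278,344),(268,343),(291,343),(266,234),(291,234)]:
    print(p,(R.T@(onz(w,*p,o['ee_pos'][2]+dz)-o['ee_pos'])).round(4))
im=cv2.imread('pics/w10.png')[170:360,220:340]; cv2.imwrite('pics/z10.png',cv2.resize(im,None,fx=3,fy=3,interpolation=2))
E
```

```text
t 12.475 p [ 0.5482 -0.1966  0.2731] yaw 69.16 tilt 0.26 q [-0.464  0.27   1.41   0.     1.466 -1.671] F [-0.3   0.2  -1.95] M [ 0.01 -0.04 -0.02] op 0.124
(279, 234) [-0.0229 -0.0004 -0.0251]
(278, 344) [-0.0231 -0.0009  0.0287]
(268, 343) [-0.0231 -0.0055  0.0281]
(291, 343) [-0.0231  0.005   0.0282]
(266, 234) [-0.0229 -0.0057 -0.0251]
(291, 234) [-0.0229  0.0044 -0.0251]
(279, 234) [-0.0199 -0.0004 -0.0239]
(278, 344) [-0.0201 -0.0009  0.0312]
(268, 343) [-0.0201 -0.0056  0.0307]
(291, 343) [-0.0201  0.0051  0.0307]
(266, 234) [-0.0199 -0.0059 -0.0239]
(291, 234) [-0.0199  0.0046 -0.0239]
```

View pics/z10.png

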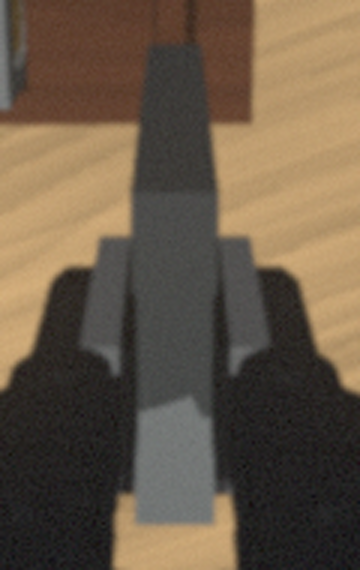

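Call:
drive_tool:
  increments: [0.005,0,0.03,-0.012,0,0.005,0,0.045,-0.018,0,0.005,0,0.055,-0.022,0,0.005,0,0.055,-0.022,0,0.005,0,0.055,-0.022,0,0.005,0,0.05,-0.02,0,0.005,0,0.04,-0.015,0,0.005,0,0.03,-0.012,0]

```text
time: 13.48
ee_pos: [0.5427, 0.192, 0.2732]
tcp_rot: [0.127, 0.697, -0.128, 0.694]
force: [-0.5, -1.3, -2.3]
opening: 0.126
```

Call:
drive_tool:
  increments: [0.005,0,0,0,-0.12,0.005,0,0,0,-0.12,0.005,0,0,0,-0.12,0.005,0,0,0,-0.12,0.005,0,0,0,-0.116,0.005,0,0,0,0,0.005,0,0,0,0]

```text
time: 14.35
ee_pos: [0.5434, 0.19, 0.2743]
tcp_rot: [-0.081, 0.703, 0.081, 0.702]
force: [-0.2, 0.3, -1.5]
opening: 0.124
```

```bash
python3 - <<'E'
from h import *
snap('wrist','w11');snap('side','d11');snap('scene','s11')
o,R=st()
st(np.array([.5442,.1904,.27])-R[:,2]*.0018,103.3)
E
```

```text
t 14.5 p [0.5437 0.1901 0.275 ] yaw 103.26 tilt 0.03 q [ 0.216  0.257  1.424 -0.     1.461 -1.587] F [ 0.47  0.47 -3.15] M [-0.01  0.03 -0.04] op 0.124
t 14.5 p [0.5437 0.1901 0.275 ] yaw 103.26 tilt 0.03 q [ 0.216  0.257  1.424 -0.     1.461 -1.587] F [ 0.47  0.47 -3.15] M [-0.01  0.03 -0.04] op 0.124
tool delta [ 0.005   0.0002 -0.0013]
turn -0.0007453698499682681
```

View pics/w11.png

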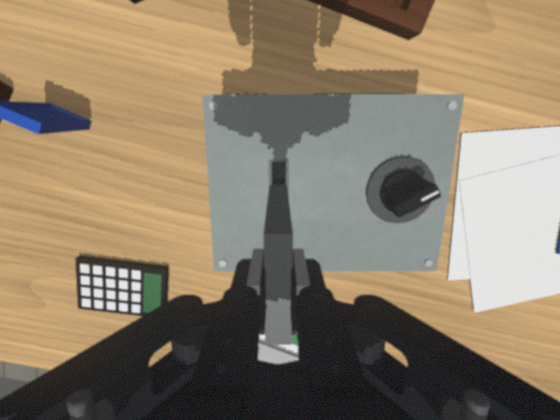

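The slot's far end shows at (279,162) beyond the case's foot (279,184). I'll remeasure the plate from this view.

```bash
python3 - <<'E'
from h import *
w=load('w11');o,R=st()
C=np.array([onz(w,*p,.11) for p in [(204,95),(463,95),(437,271),(214,271)]])
T=(C-o['ee_pos'])@R; print(T.round(4),T.mean(0))
print('slot end',[((onz(w,*p,.11)-o['ee_pos'])@R).round(4) for p in [(271,161),(287,161)]])
zt=o['ee_pos'][2]+.023
print('top',[((onz(w,*p,zt)-o['ee_pos'])@R).round(4) for p in [(264,234),(292,234),(265,344),(290,344)]])
print('foot',[((onz(w,*p,zt-.09)-o['ee_pos'])@R).round(4) for p in [(272,184),(286,184)]])
im=cv2.imread('pics/w11.png')[150:250,230:330]; cv2.imwrite('pics/z11.png',cv2.resize(im,None,fx=6,fy=6,interpolation=2))
im=cv2.imread('pics/w11.png')[85:285,190:480]; cv2.imwrite('pics/z11b.png',cv2.resize(im,None,fx=2.7,fy=2.7,interpolation=2))
E
```

```text
t 14.5 p [0.5437 0.1901 0.275 ] yaw 103.26 tilt 0.03 q [ 0.216  0.257  1.424 -0.     1.461 -1.587] F [ 0.47  0.47 -3.15] M [-0.01  0.03 -0.04] op 0.124
[[ 0.165  -0.0683 -0.0887]
 [ 0.165   0.1683 -0.0881]
 [ 0.165   0.17    0.0907]
 [ 0.165  -0.07    0.0902]] [0.16500065 0.05000249 0.00102615]
slot end [array([ 0.165 , -0.0076, -0.0282]), array([ 0.165 ,  0.0079, -0.0281])]
top [array([-0.023 , -0.0065, -0.027 ]), array([-0.023 ,  0.0047, -0.027 ]), array([-0.023 , -0.0068,  0.0259]), array([-0.023 ,  0.0044,  0.0259])]
foot [array([ 0.067 , -0.0049, -0.0273]), array([ 0.067 ,  0.0045, -0.0273])]
```

View pics/z11.png

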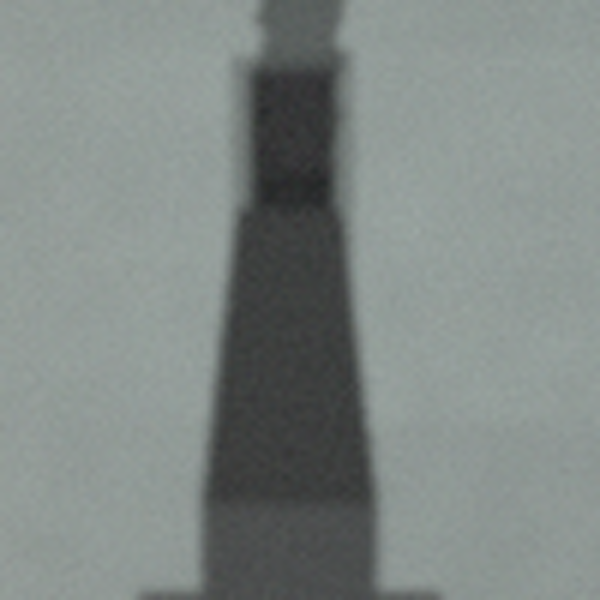

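View pics/z11b.png

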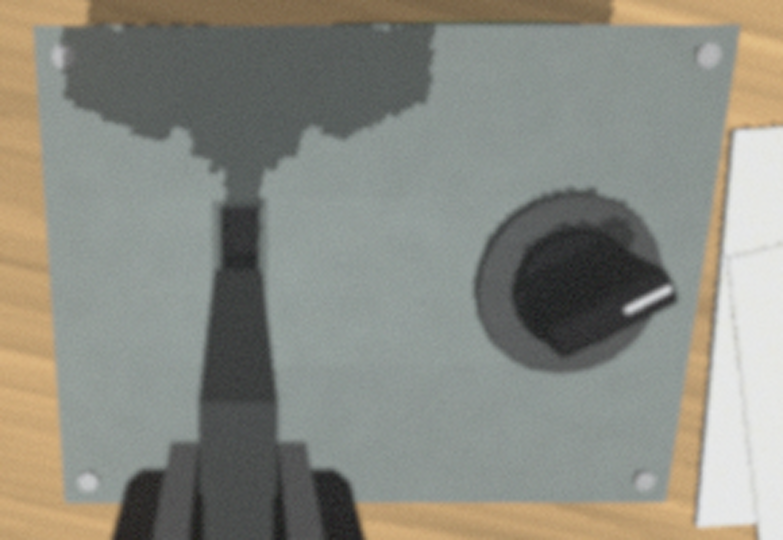

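Call:
drive_tool:
  increments: [0.005,0.03,0,0.0015,0,0.005,0.03,0,0,0,0.005,0.02,0,0,0,0.005,0.008,0,0,0,0.005,0,0,0,0,0.005,0,0,0,0]

```text
time: 15.25
ee_pos: [0.5461, 0.1906, 0.1884]
tcp_rot: [-0.082, 0.702, 0.082, 0.703]
force: [0.7, -0.5, -2.2]
opening: 0.131
```

```bash
python3 - <<'E'
from h import *
w=snap('wrist','w12');snap('side','d12');snap('scene','s12')
o,R=st()
im=cv2.imread('pics/w12.png')[130:280,190:390]; cv2.imwrite('pics/z12.png',cv2.resize(im,None,fx=4,fy=4,interpolation=2))
E
```

```text
t 15.4 p [0.5458 0.1906 0.1883] yaw 103.3 tilt 0.11 q [ 0.216  0.306  1.57  -0.     1.263 -1.587] F [ 0.09  0.05 -2.38] M [ 0.02 -0.01  0.01] op 0.127
```

View pics/z12.png

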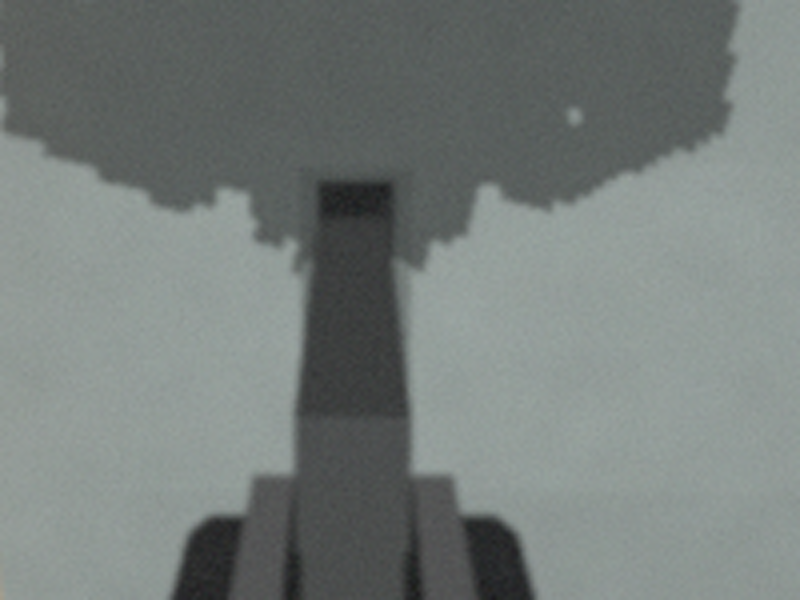

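View pics/w12.png

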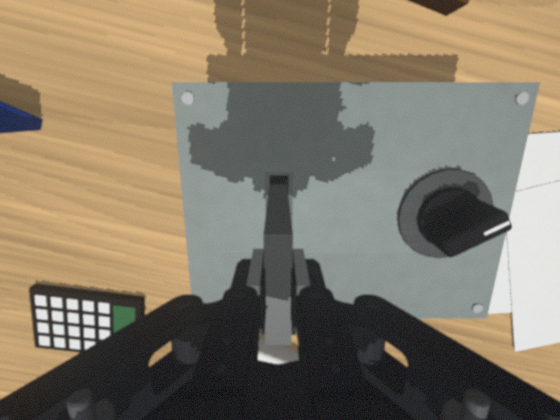

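```bash
python3 - <<'E'
from h import *
w=load('w12');o,R=st()
f=lambda u,v:(190+u/4,130+v/4)
g=lambda u,v,z:((onz(w,*f(u,v),z)-o['ee_pos'])@R).round(4)
for dz in (.021,.023,.025):
  zt=o['ee_pos'][2]+dz
  print(dz,'foot',g(315,217,zt-.09),g(394,217,zt-.09),'top',g(296,414,zt),g(409,414,zt))
print('slot inner(z .107)',g(319,181,.107),g(393,181,.107),'bevel outer',g(303,171,.11),g(408,171,.11))
C=np.array([onz(w,*p,.11) for p in [(173,83),(538,83),(487,318),(192,318)]])
T=(C-o['ee_pos'])@R; print(T.round(4),T.mean(0))
E
```

```text
t 15.4 p [0.5458 0.1906 0.1883] yaw 103.3 tilt 0.11 q [ 0.216  0.306  1.57  -0.     1.263 -1.587] F [ 0.09  0.05 -2.38] M [ 0.02 -0.01  0.01] op 0.127
0.021 foot [ 0.069  -0.0072 -0.0258] [ 0.069   0.0063 -0.0258] top [-0.021  -0.0067 -0.0256] [-0.021   0.0049 -0.0256]
0.023 foot [ 0.067  -0.0071 -0.0263] [ 0.067   0.0062 -0.0263] top [-0.023  -0.0066 -0.0264] [-0.023   0.0048 -0.0264]
0.025 foot [ 0.065  -0.0071 -0.0267] [ 0.0649  0.0061 -0.0267] top [-0.0251 -0.0065 -0.0272] [-0.0251  0.0047 -0.0272]
slot inner(z .107) [ 0.0812 -0.0068 -0.0297] [ 0.0812  0.0065 -0.0296] bevel outer [ 0.0782 -0.0095 -0.032 ] [ 0.0782  0.009  -0.032 ]
[[ 0.0781 -0.069  -0.0912]
 [ 0.0781  0.1681 -0.0908]
 [ 0.0784  0.1691  0.088 ]
 [ 0.0784 -0.0711  0.0877]] [ 0.07824711  0.04927113 -0.00157996]
```

Call:
drive_tool:
  increments: [0.005,0,0,-0.002,0,0.005,0,0,0,0,0.005,0,0,0,0]

```text
time: 15.78
ee_pos: [0.5434, 0.19, 0.1874]
tcp_rot: [-0.082, 0.702, 0.082, 0.702]
force: [0.7, 0.2, -2.7]
opening: 0.127
```

```bash
python3 - <<'E'
from h import *
w=snap('wrist','w13');snap('side','d13')
o,R=st()
im=cv2.imread('pics/w13.png')[160:240,240:320]; cv2.imwrite('pics/z13.png',cv2.resize(im,None,fx=7,fy=7,interpolation=2))
im=cv2.imread('pics/d13.png')[130:230,170:280]; cv2.imwrite('pics/z13d.png',cv2.resize(im,None,fx=5,fy=5,interpolation=2))
E
```

```text
t 15.875 p [0.5434 0.19   0.1873] yaw 103.31 tilt 0.01 q [ 0.216  0.304  1.576 -0.     1.261 -1.588] F [ 0.35  0.71 -1.96] M [ 0.03 -0.03 -0.01] op 0.126
```

View pics/z13.png

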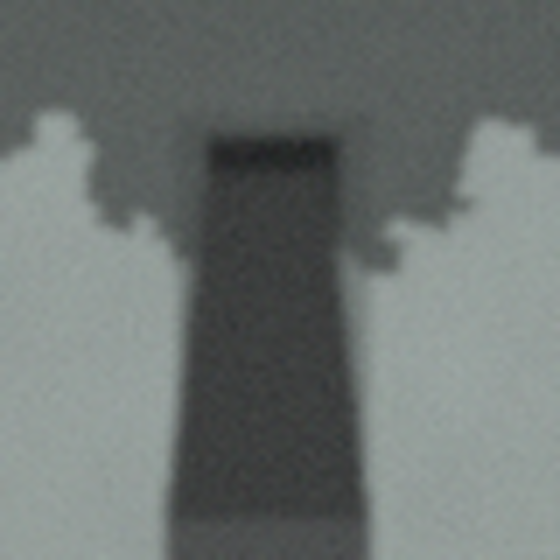

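View pics/z13d.png

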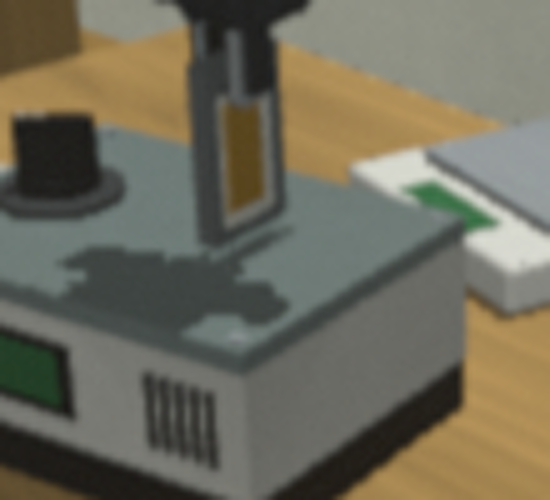

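```bash
python3 - <<'E'
from h import *
w=load('w13');o,R=st()
f=lambda u,v:(240+u/7,160+v/7)
g=lambda u,v,z:((onz(w,*f(u,v),z)-o['ee_pos'])@R).round(4)
zt=o['ee_pos'][2]+.023
print('foot',g(203,170,zt-.09),g(341,170,zt-.09))
print('slot inner(z .107)',g(208,136,.107),g(338,136,.107),'bevel',g(180,116,.11),g(365,116,.11))
E
```

```text
t 15.875 p [0.5434 0.19   0.1873] yaw 103.31 tilt 0.01 q [ 0.216  0.304  1.576 -0.     1.261 -1.588] F [ 0.35  0.71 -1.96] M [ 0.03 -0.03 -0.01] op 0.126
foot [ 0.067  -0.007  -0.0266] [ 0.067   0.0064 -0.0266]
slot inner(z .107) [ 0.0803 -0.0068 -0.0271] [ 0.0803  0.0065 -0.0271] bevel [ 0.0773 -0.0095 -0.0298] [ 0.0773  0.0091 -0.0298]
```

Call:
drive_tool:
  increments: [0.005,0.004,0,0.0005,0,0.005,0.004,0,0,0,0.005,0.004,0,0,0,0.005,0.004,0,0,0,0.005,0,0,0,0]

```text
time: 16.5
ee_pos: [0.5435, 0.19, 0.1708]
tcp_rot: [-0.082, 0.703, 0.082, 0.702]
force: [-0.1, -0.3, -2.1]
opening: 0.126
```

```bash
python3 - <<'E'
from h import *
w=snap('wrist','w14')
o,R=st()
im=cv2.imread('pics/w14.png')[150:270,220:340]; cv2.imwrite('pics/z14.png',cv2.resize(im,None,fx=5,fy=5,interpolation=2))
E
```

```text
t 16.55 p [0.5437 0.1901 0.1711] yaw 103.3 tilt 0.02 q [ 0.216  0.317  1.6   -0.     1.225 -1.587] F [-0.08 -0.37 -1.23] M [-0.03 -0.03 -0.03] op 0.13
```

View pics/z14.png

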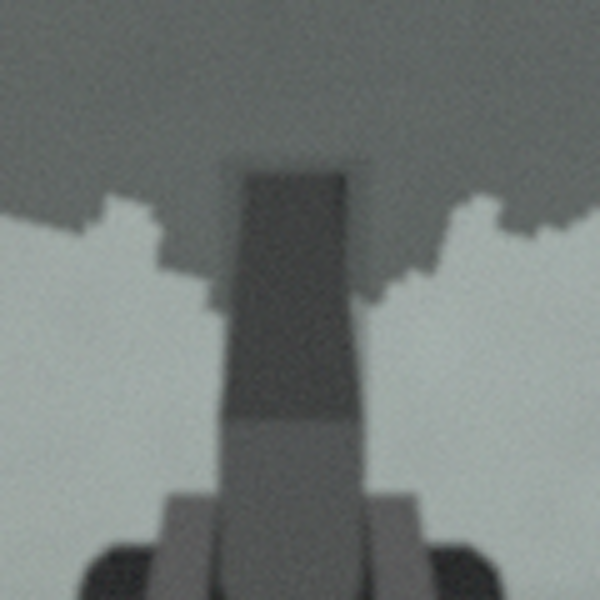

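The foot is inside the mouth with no contact force, so I continue down slowly.

Call:
drive_tool:
  increments: [0.005,0.005,0,0,0,0.005,0.005,0,0,0,0.005,0.005,0,0,0,0.005,0,0,0,0]

```text
time: 17.05
ee_pos: [0.5434, 0.19, 0.1557]
tcp_rot: [-0.082, 0.703, 0.082, 0.702]
force: [0.9, 0.1, -2.1]
opening: 0.127
```

```bash
python3 - <<'E'
from h import *
o,R=st()
E
```

```text
t 17.05 p [0.5434 0.19   0.1557] yaw 103.3 tilt 0.07 q [ 0.216  0.329  1.623 -0.     1.191 -1.587] F [ 0.92  0.14 -2.13] M [-0.    0.01  0.01] op 0.127
```

Call:
drive_tool:
  increments: [0.005,0.006,0,0,0,0.005,0.006,0,0,0,0.005,0.006,0,0,0,0.005,0.006,0,0,0,0.005,0,0,0,0,0.005,0,0,0,0]

```text
time: 17.8
ee_pos: [0.544, 0.1901, 0.1324]
tcp_rot: [-0.082, 0.702, 0.082, 0.702]
force: [-0.2, -0.6, -1.7]
opening: 0.128
```

```bash
python3 - <<'E'
from h import *
w=snap('wrist','w15');snap('side','d15');s=snap('scene','s15')
o,R=st()
im=cv2.imread('pics/d15.png')[120:240,150:290]; cv2.imwrite('pics/z15d.png',cv2.resize(im,None,fx=5,fy=5,interpolation=2))
E
```

```text
t 17.95 p [0.5441 0.1902 0.1326] yaw 103.31 tilt 0.04 q [ 0.216  0.348  1.655 -0.     1.137 -1.587] F [ 0.03 -0.31 -2.11] M [-0.02  0.02  0.01] op 0.127
```

View pics/w15.png

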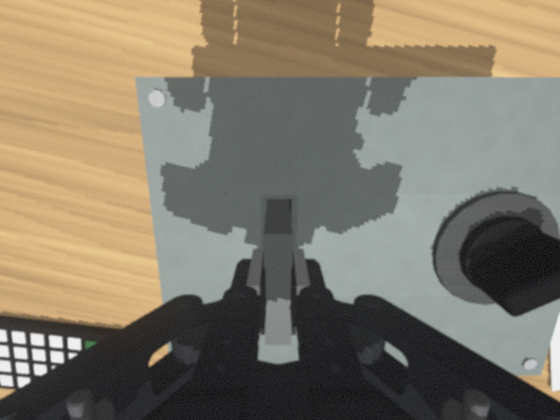

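View pics/z15d.png

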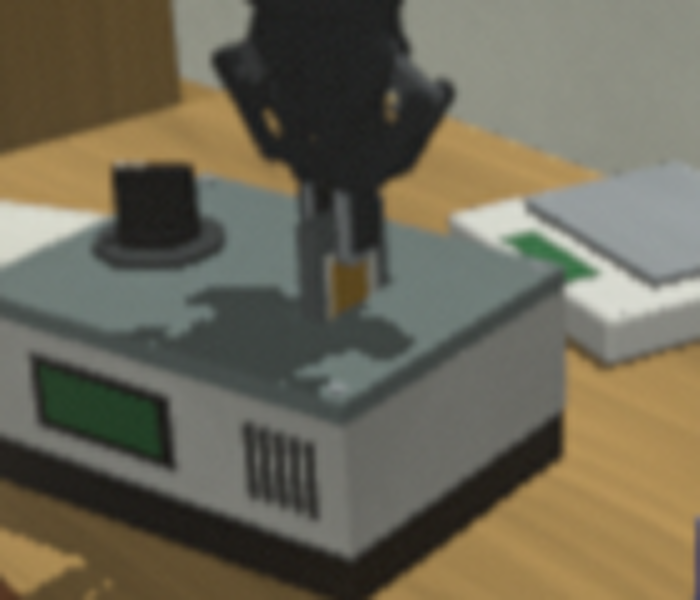

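View pics/s15.png

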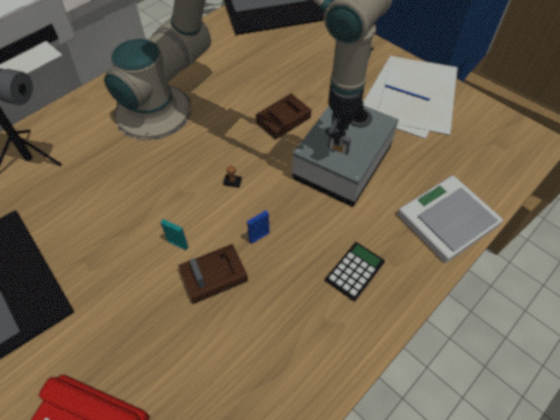

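The case stands half-height in the slot. The wrist force is just its weight, with no side load. The knob is still turned, and the short case, calculator and stamp look unmoved. Handing in.

```bash
python3 - <<'E'
from h import *
st(); print(arm.job_done())
E
```

```text
t 17.95 p [0.5441 0.1902 0.1326] yaw 103.31 tilt 0.04 q [ 0.216  0.348  1.655 -0.     1.137 -1.587] F [ 0.03 -0.31 -2.11] M [-0.02  0.02  0.01] op 0.127
the job is handed in; nothing more can be done
None
```

The job is handed in at 17.95 s of the 64 s allowed. The arm is still holding the tall case in the tester's slot; no verdict was reported.

- **Knob:** I turned it clockwise by about 1.02 rad, to about 1.06 rad relative to the tester. The slot went dark, meaning the shutter opened, and the knob stayed put after I released it.
- **Tall case:** I lifted it from the right-hand stand and lowered it through the slot with no contact force beyond its own weight, about 2 N.
- **Final pose:** The TCP height of 0.1326 m puts the case's centre about 0.6 mm above the plate's upper face. It was centred within about 1 mm as seen just before it entered the slot, with yaw matching the slot and tool tilt 0.04°. It is gripped at half of the greatest grip force; the actual finger force is not measured.
- **Other objects:** In the last scene picture the short case, calculator and stamp look to be in their starting places.

**Disagreement:** The wrist-camera estimates of where the case sat in the grip, along its width, differed by about 2 mm between poses. Moving by the first estimate overshot by about 2 mm. I corrected this by measuring the case and the slot in the same picture. No checks failed.

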